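# Park the microscope objectives in their colour-coded dishes

### The arm

A 6-joint arm with a two-finger parallel gripper is mounted at the origin on the work surface. World frame = base frame: x ahead of the robot, y to its left, z up, the work surface at z = 0. Lengths are in mm, angles in rad, forces in N, time in s.
With the tool pointing down it reaches from about 325 to 900 mm from the base axis. Payload 3.5 kg.
Tool frame: the origin (TCP) lies at the very end of the fingers, on their centre line; the grasp point (between the pads) lies 19 mm behind it; z points along the fingers, y is the line along which they close (so a half turn about z gives the same grasp; the last joint's range is limited). The gripper opens to 85 mm and grips with 20 to 120 N. Pads are 22 mm wide; open, the fingers measure 114 mm over their backs; the gripper's body (76 mm by 85 mm) begins 54 mm behind the grasp point. The pads swing forward as they close: fully open they stand 13 mm farther back than shut.
Start: joints at [-1.221, 0.276, -0.026, 1.268, 0, 1.467], TCP at [273.416, -562.019, 231.313] pointing down, gripper open.
Joint ranges: [-3.12, 3.12], [-0.85, 1.88], [-1.08, 1.24], [-1.95, 2.15], [-1.57, 1.53], [-3.14, 3.14]. Speed limits (rad/s): [2.57, 2.57, 3.14, 3.14, 3.14, 3.14].

### API

Orientations are given as [roll, pitch, yaw] about the fixed x, y, z axes, in that order (R = Rz(yaw) Ry(pitch) Rx(roll)).
In Python, from station import monitor, get_image, workorder gives the robot as it stands.
- The arm moves only by the shell command python3 -m inch 'ROWS'. ROWS is JSON, one flat list of numbers, 7 for each row, row after row: the turn, a rotation vector about the world's x, y, z in units of 8 degrees (1.0 is 8 degrees), then the shift along the world's x, y, z in units of 60 mm (1.0 is 60 mm), then the closure, from -1 (fully open) to 1 (shut), so that 0 is half open. In form: [ax, ay, az, x, y, z, fingers, ax, ay, az, x, y, z, fingers, ...]. A call has exactly 8 rows; each row is the pose to reach, as a shift and turn from the pose commanded when the call began; what a row does not reach only later rows make up. A row lasts 1/8 s, in which the tool goes at most 62.5 mm and 10.7 degrees, less where a joint would pass 70% of its speed; a pose out of reach is approached as far as the arm can. A call with a gripper value outside its range is refused whole. The fingers move at their own pace and stop on an object; the grip force is fixed at half the most. Time passes only in rows, so rows that repeat a pose let the fingers close, or fill a call up. It gives the time, the measured TCP pose, the force, the opening and the grip force at its end, in the units of the state.
- monitor.get_state(): the state, without advancing time (a new reading comes with each control period).
- get_image(name): name is "side" or "top"; returns a dict with "image" (384x512x3 uint8, red, green, blue), "depth" (384x512 float32, mm along the optical axis (not along the pixel's ray), 0 where there is no reading), "fx", "fy", "cx", "cy" (pixels), "dist_coeffs" ([k1, k2, p1, p2, k3] as OpenCV has them; the pictures are not rectified), "camera_from_world" (4x4, takes a point from world to camera coordinates). Camera axes: x right, y down, z forward; pixel columns grow to the right and rows downward; lengths in mm; the calibration is good to about 2 mm. A picture is of the moment at which its call begins.
- workorder.hand_in(): hands the job in; it is judged then, once.
The state is a dict: "t": time; "qpos": joint angles; "dq": joint speeds; "joint_efforts": joint torques, N m; "tool_pos": TCP position; "ee_rot": TCP orientation; "contact_force": force on the tool from outside, world axes, zero at the start; "wrist_torque": the same for the moment, N m; "grip_width": finger opening in mm; "finger_force": force on a finger pad.
Only numpy, scipy, OpenCV 4.12 (cv2) and the standard library are available. Lean on these libraries where they do the work, as an engineer would, in place of code of your own. Each camera call takes 0.05 s, during which the arm holds its last target. There are 200 camera calls.

### The job

Tidy the microscope bench: put each of the four objectives (the metal lenses with a red, yellow, green or blue ring) into the parking dish of its own colour, standing upright and flat on the dish's floor. They are precision optics, so set them down without dropping or tipping them, and leave the black eyepiece and the white oil bottle where they stand.

Things in the scene. Friction and masses are not known exactly. Their poses are not given: they have to be found in the camera images.
- objective_red: Loose microscope objective with a red ring: upright metal cylinder 30 mm in diameter, 44 mm tall (black band near its foot), then the red ring (44 to 56 mm up, 30 mm wide tapering to 22), then a metal nose (19 mm wide) up to 67 mm. About 150 g, standing nose up on its flat end. Origin at the centre of its underside, z up; yaw does not matter. Grip it anywhere below 50 mm.
- dish_red: Parking dish with a red rim and black floor, fixed to the bench: round, 68 mm in outside diameter, rim 12 mm high and 7 mm thick; inside, a round well 54 mm across whose flat floor lies 4 mm above the bench. Origin at the centre of its underside, z up.
- objective_yellow: Loose microscope objective with a yellow ring: upright metal cylinder 30 mm in diameter, 44 mm tall (black band near its foot), then the yellow ring (44 to 56 mm up, 30 mm wide tapering to 22), then a metal nose (19 mm wide) up to 67 mm. About 150 g, standing nose up on its flat end. Origin at the centre of its underside, z up; yaw does not matter. Grip it anywhere below 50 mm.
- dish_yellow: Parking dish with a yellow rim and black floor, fixed to the bench: round, 68 mm in outside diameter, rim 12 mm high and 7 mm thick; inside, a round well 54 mm across whose flat floor lies 4 mm above the bench. Origin at the centre of its underside, z up.
- objective_green: Loose microscope objective with a green ring: upright metal cylinder 30 mm in diameter, 44 mm tall (black band near its foot), then the green ring (44 to 56 mm up, 30 mm wide tapering to 22), then a metal nose (19 mm wide) up to 67 mm. About 150 g, standing nose up on its flat end. Origin at the centre of its underside, z up; yaw does not matter. Grip it anywhere below 50 mm.
- dish_green: Parking dish with a green rim and black floor, fixed to the bench: round, 68 mm in outside diameter, rim 12 mm high and 7 mm thick; inside, a round well 54 mm across whose flat floor lies 4 mm above the bench. Origin at the centre of its underside, z up.
- objective_blue: Loose microscope objective with a blue ring: upright metal cylinder 30 mm in diameter, 44 mm tall (black band near its foot), then the blue ring (44 to 56 mm up, 30 mm wide tapering to 22), then a metal nose (19 mm wide) up to 67 mm. About 150 g, standing nose up on its flat end. Origin at the centre of its underside, z up; yaw does not matter. Grip it anywhere below 50 mm.
- dish_blue: Parking dish with a blue rim and black floor, fixed to the bench: round, 68 mm in outside diameter, rim 12 mm high and 7 mm thick; inside, a round well 54 mm across whose flat floor lies 4 mm above the bench. Origin at the centre of its underside, z up.
- eyepiece: Loose bystander: a spare microscope eyepiece, an all-black upright cylinder 37 mm in diameter with a 42 mm wide rubber eyecup and a round lens on top, 46 mm tall, a thin silver band, no colour ring. Origin at the centre of its underside. To be left alone.
- oil_bottle: Loose bystander: a small white plastic dropper bottle 34 mm in diameter with a grey cap (20 mm wide), 66 mm tall. Origin at the centre of its underside. To be left alone.
Things that resemble listed ones, but are neither listed nor needed, are in the scene too. Leave any orange or turquoise look-alike of the dish_yellow alone.

How it is judged:
By the outcome, as a careful person would: the job done as asked, in the order asked, and still so for the second after the job is handed in, with the robot touching nothing.
It also fails if it takes over 102 s, if anything falls off the work surface, if the arm or the gripper's body presses on something with over 40 N, if the wrist force passes 120 N, or if a joint passes its speed limit or range.

## Working session

There is one attempt and no reset: what is moved stays moved. The work goes in short steps, Python scripts to look and compute and a shell command to move; the robot and the scene stay as the last step left them, time stands still between calls to the robot, and variables do not carry over. Pictures are saved under pics/ and viewed, at most 14 in all, crops included, and the job is handed in when it is done.

```bash
mkdir -p pics
cat > h.py <<'E'
import numpy as np,cv2
from station import monitor,get_image,workorder
def cam(n):
    d=get_image(n);d['K']=np.array([[d['fx'],0,d['cx']],[0,d['fy'],d['cy']],[0,0,1.]]);d['D']=np.array(d['dist_coeffs'],float);d['T']=np.array(d['camera_from_world']);return d
def ray(d,uv,z):
    p=cv2.undistortPoints(np.array(uv,float).reshape(-1,1,2),d['K'],d['D']).reshape(-1,2)
    R,t=d['T'][:3,:3],d['T'][:3,3];c=-R.T@t
    v=np.c_[p,np.ones(len(p))]@R
    return c+v*((z-c[2])/v[:,2])[:,None]
def save(d,n): cv2.imwrite('pics/'+n,d['image'][:,:,::-1])
E
python3 - <<'E'
from h import *
for n in('top','side'):
    d=cam(n);save(d,n+'0.png');np.savez(n+'0.npz',**{k:v for k,v in d.items()})
    print(n,-d['T'][:3,:3].T@d['T'][:3,3],d['T'][2,:3])
print(monitor.get_state())
E
```

```text
top [ 428.06180043   -8.29473298 1181.12735626] [ 0.07365947 -0.00585336 -0.99726627]
side [ -1.37424544 490.46417237 596.39425091] [ 0.57038914 -0.55972469 -0.601136  ]
{'t': 0.1, 'qpos': array([-1.22140065e+00,  2.77076718e-01, -2.77328353e-02,  1.26799917e+00,
        1.17229003e-05,  1.46741332e+00]), 'dq': array([-0.00016198, -0.00074356,  0.0027944 ,  0.00128668,  0.00073449,
       -0.00011684]), 'joint_efforts': array([-1.58702878e-04, -4.46708035e+01,  2.96129107e+01,  8.45374132e-03,
       -9.61720593e-05, -4.86958953e-06]), 'tool_pos': array([ 273.17950238, -561.36032963,  230.26436692]), 'ee_rot': array([-3.13959221e+00, -2.19337568e-04,  4.52778459e-01]), 'contact_force': array([-0.42967294,  0.19337456,  0.43179883]), 'wrist_torque': array([ 0.02575761,  0.00530815, -0.01612692]), 'finger_force': 0.0, 'grip_width': 85.53376556441309}
```

View pics/top0.png

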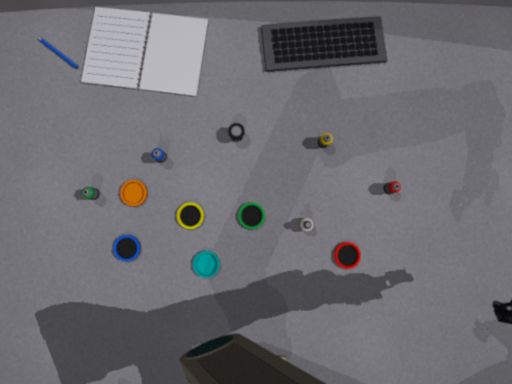

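View pics/side0.png

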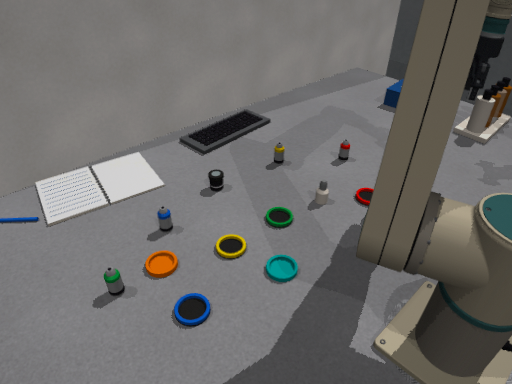

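Top picture, candidates: objectives green (90,193), blue (158,155), yellow (326,139) and red (394,187). Dishes: red (347,255), green (251,215), yellow (190,215) and blue (127,248). Look-alikes to avoid: orange dish (133,193), turquoise dish (206,264), black eyepiece (236,131) and white bottle (307,224). The side picture agrees.

```bash
cat >> h.py <<'E'
H={'red':(170,8),'yellow':(24,35),'green':(50,80),'blue':(105,125),'orange':(10,20),'turq':(84,98)}
def blobs(d,c,lo=90):
    h=cv2.cvtColor(d['image'],cv2.COLOR_RGB2HSV);a,b=H[c]
    m=((h[...,0]>=a)&(h[...,0]<=b)) if a<b else ((h[...,0]>=a)|(h[...,0]<=b))
    m=(m&(h[...,1]>lo)&(h[...,2]>50)).astype(np.uint8)
    n,l,s,ce=cv2.connectedComponentsWithStats(m)
    out=[]
    for i in range(1,n):
        if s[i,4]<15: continue
        k,_=cv2.findContours((l==i).astype(np.uint8),0,1);(x,y),r=cv2.minEnclosingCircle(k[0])
        out.append((int(s[i,4]),ce[i].round(1),np.array([s[i,0]+(s[i,2]-1)/2,s[i,1]+(s[i,3]-1)/2]),round(r,1)))
    return out
E
python3 - <<'E'
from h import *
for n in('top','side'):
    d=dict(np.load(n+'0.npz'))
    for c in H:
        for a,ce,bc,r in blobs(d,c):
            print(n,c,a,ce,bc,r,'z12',ray(d,bc,12)[0].round(1)[:2],'z50',ray(d,ce,50)[0].round(1)[:2])
im=dict(np.load('top0.npz'))['image'][110:280,70:420,::-1]
cv2.imwrite('pics/crop.png',cv2.resize(im,None,fx=2.28,fy=2.28,interpolation=cv2.INTER_CUBIC))
E
```

```text
top red 97 [393.5 186.6] [394.  186.5] 6.5 z12 [ 521.2 -383.5] z50 [ 518. -370.]
top red 321 [346.5 254.9] [347. 255.] 13.9 z12 [ 351.6 -257.5] z50 [ 354.4 -248.2]
top yellow 52 [325.  139.7] [326.  138.5] 5.7 z12 [ 646. -213.] z50 [ 635.9 -203.8]
top yellow 321 [189.4 215.4] [189.5 215.5] 14.0 z12 [457.  133.7] z50 [456.3 129.3]
top green 70 [ 88.9 192.9] [ 87.5 192.5] 6.3 z12 [518.7 393.4] z50 [514.7 376.8]
top green 268 [250.7 215.2] [251.  215.5] 13.7 z12 [454.6 -19.6] z50 [454.4 -18.5]
top blue 190 [58.8 53.2] [58.5 53.5] 22.9 z12 [888.2 481.3] z50 [874.  464.6]
top blue 90 [157.7 154.3] [157. 154.] 6.4 z12 [613.3 215. ] z50 [606.5 206.1]
top blue 320 [126.3 247.6] [126.5 247.5] 14.0 z12 [379.2 292.9] z50 [380.6 283.6]
top orange 581 [133.1 192.4] [133.  192.5] 13.7 z12 [516.8 276. ] z50 [514.2 266.6]
top turq 606 [205.8 263.9] [205.5 264. ] 13.9 z12 [336.1  95.2] z50 [339.3  91.1]
side red 47 [344.8 146.2] [344.5 146. ] 4.9 z12 [ 554.  -430.5] z50 [ 516.5 -370.3]
side red 150 [363.1 194.9] [364.  196.5] 10.1 z12 [ 356. -246.] z50 [ 338.1 -202.1]
side yellow 46 [278.8 149.4] [27
[... 362 characters left out ...]
89.2] z50 [ 643.5 -884.5]
side blue 89 [163.9 214.9] [163.5 214. ] 6.5 z12 [650.  186.9] z50 [604.2 207.7]
side blue 158 [ 18.8 219.2] [ 19. 219.] 19.1 z12 [873.8 467.3] z50 [816.5 469.4]
side blue 493 [191.7 309.1] [192.  308.5] 18.3 z12 [376.7 293.6] z50 [351.4 307.5]
side orange 382 [498.8 103.9] [498.  105.5] 23.9 z12 [  321.3 -1249.4] z50 [  303.8 -1158. ]
side orange 728 [161.  263.5] [161.  263.5] 16.8 z12 [513.3 277.2] z50 [479.9 291. ]
side turq 906 [499.8 213.1] [497.  216.5] 23.2 z12 [  67.8 -438.6] z50 [  62.7 -397.7]
side turq 705 [281.4 267.8] [281.5 267.5] 15.9 z12 [333.9  95.6] z50 [311.7 122. ]
side turq 52 [493.4 324.9] [494.  323.5] 17.3 z12 [-42.4 -97.8] z50 [-40.  -55.7]
```

View pics/crop.png

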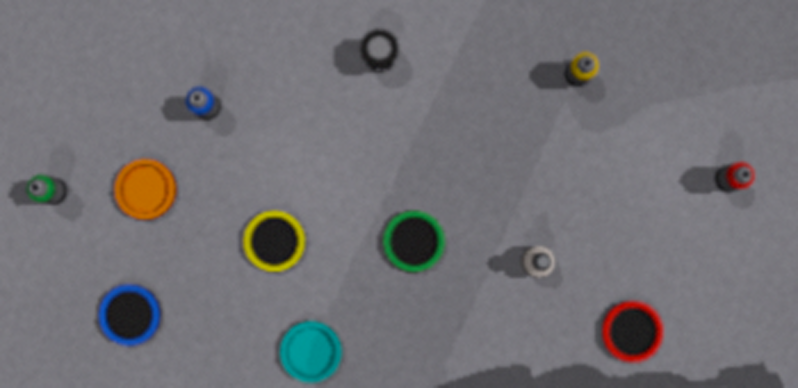

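The crop confirms the choice: ring-and-nose objectives at green (41,187), blue (200,100), yellow (584,66) and red (738,176) in crop pixels, and four black-floored dishes. Orange and turquoise have coloured floors, so they stay put. The two views agree to about 3 mm. I'll start with red at about (517,-370).

```bash
python3 -m inch '[0,0,1,0.5,0.4,-0.2,-1, 0,0,2,1.1,0.9,-0.45,-1, 0,0,3.2,1.8,1.4,-0.75,-1, 0,0,4.4,2.5,2.0,-1.05,-1, 0,0,5.6,3.1,2.5,-1.3,-1, 0,0,6.8,3.6,2.9,-1.55,-1, 0,0,8,4.06,3.2,-1.7,-1, 0,0,8,4.06,3.2,-1.7,-1]'
python3 - <<'E'
from h import *
print(monitor.get_state())
for n in('top','side'):
    d=cam(n);save(d,n+'1.png')
    for a,ce,bc,r in blobs(d,'red'): print(n,a,ce,ray(d,ce,50)[0].round(1))
E
```

```text
t: 1.1
tool_pos: [517.7, -367.9, 127.7]
ee_rot: [-3.14, -0.002, 1.573]
contact_force: [-0.2, 0.1, -0.4]
grip_width: 85.2
finger_force: 0.0
{'t': 1.1, 'qpos': array([-7.19606138e-01,  3.63996740e-01, -1.32853154e-01,  1.07674192e+00,
        1.61813370e-04,  8.49265459e-01]), 'dq': array([-0.04058629, -0.02091397,  0.0036434 ,  0.00984241, -0.02384896,
        0.03030064]), 'joint_efforts': array([  1.19590927, -46.58438087,  27.50594795,  -0.11759592,
         0.15178068,  -0.16797493]), 'tool_pos': array([ 517.68104764, -367.85433817,  127.65618128]), 'ee_rot': array([-3.13960070e+00, -1.96800368e-03,  1.57271887e+00]), 'contact_force': array([-0.19247309,  0.05820709, -0.3590073 ]), 'wrist_torque': array([-0.02516069,  0.08707212, -0.0328448 ]), 'finger_force': 0.0, 'grip_width': 85.15021188584906}
top 95 [393.6 186.6] [ 517.9 -370.3   50. ]
top 323 [346.5 254.9] [ 354.4 -248.2   50. ]
side 47 [344.8 146.2] [ 516.5 -370.3   50. ]
side 60 [358.3 194.4] [ 347.6 -194.7   50. ]
```

```bash
python3 -m inch '[0,0,0,0,0,-0.3,-1, 0,0,0,0,0,-0.7,-1, 0,0,0,0,0,-1.1,-1, 0,0,0,0,0,-1.5,-1, 0,0,0,0,0,-1.75,-1, 0,0,0,0,0,-1.92,-1, 0,0,0,0,0,-1.92,-1, 0,0,0,0,0,-1.92,-1]'
python3 -m inch '[0,0,0,0,0,0,-0.2, 0,0,0,0,0,0,-0.1, 0,0,0,0,0,0,0, 0,0,0,0,0,0,0.1, 0,0,0,0,0,0,1, 0,0,0,0,0,0,1, 0,0,0,0,0,0,1, 0,0,0,0,0,0,1]'
```

```text
t: 2.2
tool_pos: [517.6, -370.6, 14.9]
ee_rot: [3.14, 0.001, 1.57]
contact_force: [0.2, 0.0, -0.8]
grip_width: 85.7
finger_force: 0.0
t: 3.2
tool_pos: [517.3, -370.1, 14.3]
ee_rot: [3.141, 0.0, 1.57]
contact_force: [0.9, -0.1, 1.6]
grip_width: 28.3
finger_force: 59.0
```

```bash
python3 -m inch '[0,0,0,0,0,0.2,1, 0,0,0,0,0,0.6,1, 0,0,0,-0.2,0.14,1.0,1, 0,0,0,-0.7,0.48,1.3,1, 0,0,0,-1.3,0.89,1.4,1, 0,0,0,-1.9,1.3,1.4,1, 0,0,0,-2.45,1.68,1.4,1, 0,0,0,-2.75,1.88,1.4,1]'
python3 - <<'E'
from h import *
for n in('top','side'):
    d=cam(n);save(d,n+'2.png')
    for a,ce,bc,r in blobs(d,'red'): print(n,a,ce,bc,r,ray(d,bc,12)[0].round(1),ray(d,ce,134)[0].round(1))
print(monitor.get_state()['tool_pos'],monitor.get_state()['grip_width'])
E
```

```text
t: 4.2
tool_pos: [349.4, -255.1, 97.9]
ee_rot: [-3.14, -0.002, 1.57]
contact_force: [0.3, 0.5, -0.1]
grip_width: 27.8
finger_force: 59.3
top 216 [341.7 254.1] [344. 255.] 14.0 [ 351.8 -249.9   12. ] [ 361.9 -219.6  134. ]
side 22 [373.5 156.5] [373.5 156.5] 3.5 [ 453.2 -446.2   12. ] [ 358.3 -250.6  134. ]
side 106 [360.6 194.5] [361.  195.5] 8.1 [ 364.1 -243.7   12. ] [290.4 -92.8 134. ]
[ 349.19324521 -254.81561052   97.71498423] 28.240727313142
```

View pics/side2.png

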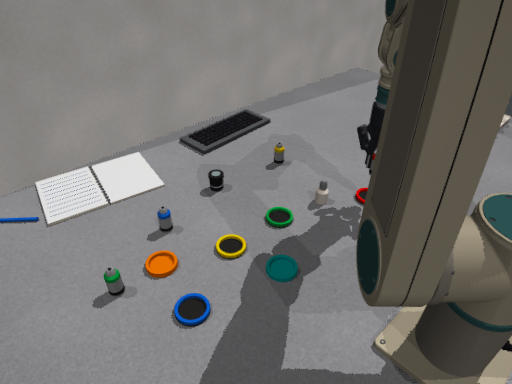

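The side picture shows red held in the gripper at (375,156), above its dish at (363,195). Lowering it.

```bash
python3 -m inch '[0,0,0,0,0,-0.2,1, 0,0,0,0,0,-0.5,1, 0,0,0,0,0,-0.8,1, 0,0,0,0,0,-1.05,1, 0,0,0,0,0,-1.2,1, 0,0,0,0,0,-1.28,1, 0,0,0,0,0,-1.31,1, 0,0,0,0,0,-1.31,1]'
```

```text
t: 5.3
tool_pos: [352.3, -257.4, 19.8]
ee_rot: [3.141, 0.0, 1.57]
contact_force: [-0.2, -0.2, -1.2]
grip_width: 28.3
finger_force: 59.3
```

```bash
python3 -m inch '[0,0,0,0,0,-0.01,1, 0,0,0,0,0,-0.02,1, 0,0,0,0,0,-0.03,1, 0,0,0,0,0,-0.03,1, 0,0,0,0,0,-0.03,1, 0,0,0,0,0,-0.03,1, 0,0,0,0,0,-0.03,1, 0,0,0,0,0,-0.03,1]'
```

```text
t: 6.3
tool_pos: [352.2, -257.4, 18.2]
ee_rot: [3.141, 0.0, 1.57]
contact_force: [-1.6, 1.5, 5.7]
grip_width: 28.4
finger_force: 59.7
```

```bash
python3 -m inch '[0,0,0,0,0,0,0.2, 0,0,0,0,0,0,0.1, 0,0,0,0,0,0,-0.2, 0,0,0,0,0,0,-1, 0,0,0,0,0,0,-1, 0,0,0,0,0,0,-1, 0,0,0,0,0,0.3,-1, 0,0,0,0,0,0.8,-1]'
python3 -m inch '[0,0,0,0,0,0.5,-1, 0,0,0,0.6,0.1,0.9,-1, 0,0,0,1.5,0.25,1.0,-1, 0,0,0,2.4,0.45,1.0,-1, 0,0,0,3.3,0.6,1.0,-1, 0,0,0,4.1,0.8,1.0,-1, 0,0,0,4.73,0.89,1.0,-1, 0,0,0,4.73,0.89,1.0,-1]'
python3 - <<'E'
from h import *
for n in('top','side'):
    d=cam(n);save(d,n+'3.png')
    for c in('red','yellow'):
      for a,ce,bc,r in blobs(d,c): print(n,a,ce,r,ray(d,bc,12)[0].round(1),ray(d,ce,54 if c=='red' else 50)[0].round(1))
E
```

```text
t: 7.3
tool_pos: [351.0, -256.2, 65.2]
ee_rot: [-3.139, -0.002, 1.57]
contact_force: [-0.3, 0.0, -0.1]
grip_width: 85.3
finger_force: 0.0
t: 8.3
tool_pos: [638.5, -203.3, 125.3]
ee_rot: [3.14, 0.0, 1.572]
contact_force: [-0.5, -0.2, -0.4]
grip_width: 85.3
finger_force: 0.0
top 321 [189.4 215.4] 14.0 [457.  133.7  12. ] [456.3 129.3  50. ]
side 25 [356.8 194.8] 5.0 [ 373.6 -236.4   12. ] [ 346.6 -185.4   54. ]
side 48 [279.  149.4] 5.0 [ 680.8 -255.6   12. ] [ 635.8 -204.2   50. ]
side 361 [230.5 245.9] 15.3 [455.1 132.6  12. ] [425.2 157.4  50. ]
```

View pics/top3.png

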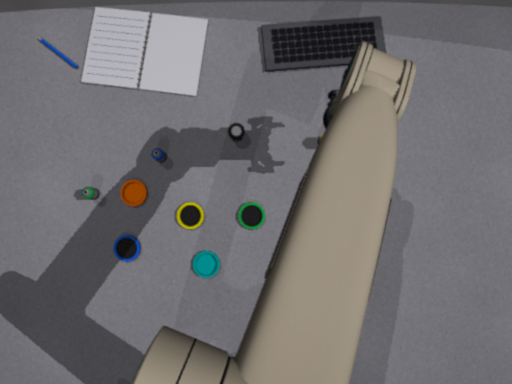

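The top picture shows the arm over the yellow objective, hiding red; bottle and eyepiece were not approached. Red gets checked once the arm has moved off. Grasping yellow.

```bash
python3 -m inch '[0,0,0,0,0,-0.3,-1, 0,0,0,0,0,-0.7,-1, 0,0,0,0,0,-1.1,-1, 0,0,0,0,0,-1.5,-1, 0,0,0,0,0,-1.75,-1, 0,0,0,0,0,-1.86,-1, 0,0,0,0,0,-1.86,-1, 0,0,0,0,0,-1.86,-1]'
python3 -m inch '[0,0,0,0,0,0,-0.2, 0,0,0,0,0,0,-0.1, 0,0,0,0,0,0,0, 0,0,0,0,0,0,0.1, 0,0,0,0,0,0,1, 0,0,0,0,0,0,1, 0,0,0,0,0,0,1, 0,0,0,0,0,0,1]'
```

```text
t: 9.4
tool_pos: [636.6, -204.2, 15.1]
ee_rot: [3.14, 0.001, 1.57]
contact_force: [-0.0, 0.3, -0.0]
grip_width: 85.6
finger_force: 0.0
t: 10.4
tool_pos: [636.1, -203.9, 14.3]
ee_rot: [3.141, 0.0, 1.57]
contact_force: [1.2, 0.6, 0.5]
grip_width: 28.2
finger_force: 58.9
```

```bash
python3 -m inch '[0,0,0,0,0,0.2,1, 0,0,0,0,0,0.6,1, 0,0,0,-0.1,0.2,1.0,1, 0,0,0,-0.3,0.6,1.3,1, 0,0,0,-0.6,1.1,1.5,1, 0,0,0,-0.9,1.7,1.5,1, 0,0,0,-1.2,2.3,1.5,1, 0,0,0,-1.55,2.9,1.5,1]'
python3 -m inch '[0,0,0,-0.33,0.6,0,1, 0,0,0,-0.65,1.2,0,1, 0,0,0,-0.95,1.75,0,1, 0,0,0,-1.2,2.25,0,1, 0,0,0,-1.38,2.6,0,1, 0,0,0,-1.45,2.72,0,1, 0,0,0,-1.45,2.72,0,1, 0,0,0,-1.45,2.72,0,1]'
python3 - <<'E'
from h import *
for n in('top','side'):
    d=cam(n);save(d,n+'4.png')
    for c in('red','yellow'):
      for a,ce,bc,r in blobs(d,c): print(n,a,ce,r,ray(d,bc,12)[0].round(1),ray(d,ce,54 if c=='red' else 140)[0].round(1))
E
```

```text
t: 11.4
tool_pos: [541.9, -28.8, 104.7]
ee_rot: [3.142, -0.0, 1.57]
contact_force: [0.7, 0.9, -0.5]
grip_width: 28.1
finger_force: 59.1
t: 12.4
tool_pos: [456.4, 132.8, 104.3]
ee_rot: [3.141, 0.0, 1.569]
contact_force: [0.4, -0.2, -1.3]
grip_width: 28.4
finger_force: 59.1
top 410 [347.7 255. ] 13.9 [ 351.6 -257.5   12. ] [ 354.3 -250.3   54. ]
top 143 [197.1 215.6] 13.6 [456.8 118.7  12. ] [453.3 101.2 140. ]
side 69 [370.8 182.6] 6.1 [ 380.9 -318.9   12. ] [ 352.2 -258.    54. ]
side 196 [367.8 197.7] 13.1 [ 348.7 -254.2   12. ] [ 321.1 -196.1   54. ]
side 49 [225.4 200.2] 5.4 [592.   38.7  12. ] [461.  137.5 140. ]
side 342 [230.2 246.2] 15.2 [455.1 132.6  12. ] [354.7 213.1 140. ]
```

View pics/top4.png

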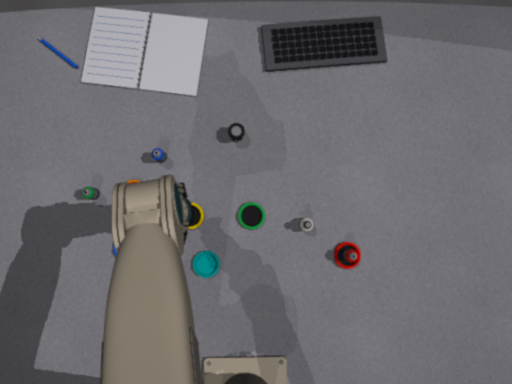

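The top picture shows red standing in its dish at (350,255) and the arm over the yellow dish at (190,215). The side ray puts red at (352,-258), which is the dish centre. Lowering yellow.

```bash
python3 -m inch '[0,0,0,0,0,-0.2,1, 0,0,0,0,0,-0.6,1, 0,0,0,0,0,-0.95,1, 0,0,0,0,0,-1.2,1, 0,0,0,0,0,-1.33,1, 0,0,0,0,0,-1.39,1, 0,0,0,0,0,-1.41,1, 0,0,0,0,0,-1.41,1]'
python3 -m inch '[0,0,0,0,0,-0.01,1, 0,0,0,0,0,-0.02,1, 0,0,0,0,0,-0.03,1, 0,0,0,0,0,-0.03,1, 0,0,0,0,0,-0.03,1, 0,0,0,0,0,-0.03,1, 0,0,0,0,0,-0.03,1, 0,0,0,0,0,-0.03,1]'
```

```text
t: 13.5
tool_pos: [456.4, 133.5, 20.0]
ee_rot: [3.141, -0.0, 1.57]
contact_force: [0.2, -0.4, -0.8]
grip_width: 28.1
finger_force: 59.1
t: 14.5
tool_pos: [456.1, 133.4, 18.2]
ee_rot: [3.141, -0.0, 1.57]
contact_force: [-1.5, -0.6, 6.0]
grip_width: 28.1
finger_force: 59.4
```

```bash
python3 -m inch '[0,0,0,0,0,0,0.2, 0,0,0,0,0,0,0.1, 0,0,0,0,0,0,-0.2, 0,0,0,0,0,0,-1, 0,0,0,0,0,0,-1, 0,0,0,0,0,0,-1, 0,0,0,0,0,0.3,-1, 0,0,0,0,0,0.8,-1]'
python3 -m inch '[0,0,0,0,0,0.5,-1, 0,0,0,0.1,0.5,0.9,-1, 0,0,0,0.3,1.2,1.0,-1, 0,0,0,0.5,2.1,1.0,-1, 0,0,0,0.7,3.0,1.0,-1, 0,0,0,0.85,3.7,1.0,-1, 0,0,0,0.95,4.08,1.0,-1, 0,0,0,0.95,4.08,1.0,-1]'
python3 - <<'E'
from h import *
for n in('top','side'):
    d=cam(n);save(d,n+'5.png')
    for c in('yellow','green'):
      for a,ce,bc,r in blobs(d,c): print(n,c,a,ce,r,ray(d,bc,12)[0].round(1),ray(d,ce,54 if c=='yellow' else 50)[0].round(1))
E
```

```text
t: 15.5
tool_pos: [454.4, 133.1, 65.2]
ee_rot: [-3.138, 0.001, 1.57]
contact_force: [0.5, -0.1, 0.5]
grip_width: 85.6
finger_force: 0.0
t: 16.5
tool_pos: [513.0, 379.7, 125.4]
ee_rot: [3.141, -0.0, 1.572]
contact_force: [0.7, -1.1, 0.7]
grip_width: 85.3
finger_force: 0.0
top yellow 274 [190.2 214.9] 13.9 [457.  132.4  12. ] [457.4 126.9  54. ]
top yellow 90 [188.4 215.1] 6.8 [457.  137.4  12. ] [456.9 131.2  54. ]
top green 73 [ 88.6 192.7] 6.3 [518.7 393.4  12. ] [515.2 377.6  50. ]
top green 268 [250.8 215.1] 13.7 [454.6 -19.6  12. ] [454.7 -18.8  50. ]
side yellow 359 [230.4 244.2] 16.7 [464.8 124.5  12. ] [426.  156.8  54. ]
side green 250 [279.  216.5] 13.3 [452.3 -18.4  12. ] [422.8  14.7  50. ]
side green 122 [112. 277.] 7.9 [552.8 371.2  12. ] [512.7 379.9  50. ]
```

View pics/side5.png

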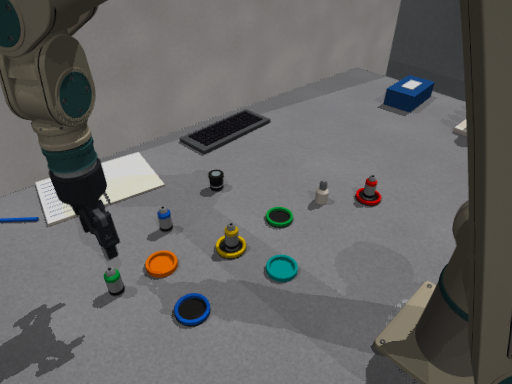

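The side picture shows red (370,188) and yellow (231,237) standing upright in their dishes, with the gripper above green (114,280). Grasping green.

```bash
python3 -m inch '[0,0,0,0.02,0,-0.3,-1, 0,0,0,0.02,0,-0.7,-1, 0,0,0,0.02,0,-1.1,-1, 0,0,0,0.02,0,-1.5,-1, 0,0,0,0.02,0,-1.75,-1, 0,0,0,0.02,0,-1.86,-1, 0,0,0,0.02,0,-1.86,-1, 0,0,0,0.02,0,-1.86,-1]'
python3 -m inch '[0,0,0,0,0,0,-0.2, 0,0,0,0,0,0,-0.1, 0,0,0,0,0,0,0, 0,0,0,0,0,0,0.1, 0,0,0,0,0,0,1, 0,0,0,0,0,0,1, 0,0,0,0,0,0,1, 0,0,0,0,0,0,1]'
```

```text
t: 17.6
tool_pos: [514.8, 378.6, 15.1]
ee_rot: [3.14, -0.001, 1.57]
contact_force: [-0.0, -0.8, 0.5]
grip_width: 85.3
finger_force: 0.0
t: 18.6
tool_pos: [514.4, 378.2, 14.3]
ee_rot: [3.141, -0.0, 1.57]
contact_force: [1.6, -0.7, 0.4]
grip_width: 28.3
finger_force: 58.9
```

```bash
python3 -m inch '[0,0,0,0,0,0.2,1, 0,0,0,0,0,0.6,1, 0,0,0,0,-0.2,1.0,1, 0,0,0,-0.1,-0.6,1.4,1, 0,0,0,-0.2,-1.2,1.7,1, 0,0,0,-0.3,-1.9,1.7,1, 0,0,0,-0.4,-2.6,1.7,1, 0,0,0,-0.5,-3.3,1.7,1]'
python3 -m inch '[0,0,0,-0.1,-0.7,0,1, 0,0,0,-0.2,-1.4,0,1, 0,0,0,-0.3,-2.1,0,1, 0,0,0,-0.4,-2.7,0,1, 0,0,0,-0.47,-3.1,0,1, 0,0,0,-0.5,-3.32,0,1, 0,0,0,-0.5,-3.32,0,1, 0,0,0,-0.5,-3.32,0,1]'
python3 -m inch '[0,0,0,0,0,-0.2,1, 0,0,0,0,0,-0.6,1, 0,0,0,0,0,-1.0,1, 0,0,0,0,0,-1.35,1, 0,0,0,0,0,-1.53,1, 0,0,0,0,0,-1.59,1, 0,0,0,0,0,-1.61,1, 0,0,0,0,0,-1.61,1]'
python3 - <<'E'
from h import *
d=cam('side');save(d,'side6.png')
E
```

```text
t: 19.6
tool_pos: [483.1, 179.0, 116.5]
ee_rot: [-3.141, -0.0, 1.57]
contact_force: [0.9, 0.5, -2.6]
grip_width: 28.2
finger_force: 59.1
t: 20.6
tool_pos: [454.1, -18.3, 116.2]
ee_rot: [3.142, -0.001, 1.57]
contact_force: [-0.0, 0.3, -1.6]
grip_width: 28.0
finger_force: 59.1
t: 21.6
tool_pos: [454.8, -19.1, 20.1]
ee_rot: [3.14, 0.0, 1.57]
contact_force: [-0.4, 0.1, -2.3]
grip_width: 27.9
finger_force: 59.1
```

View pics/side6.png

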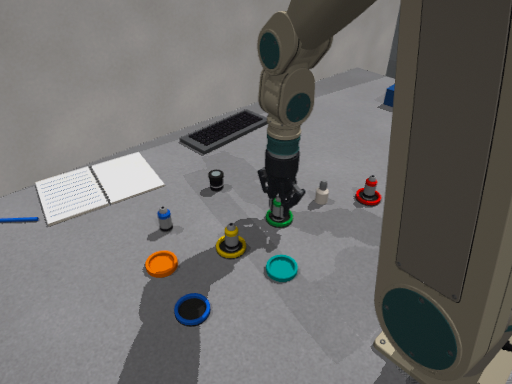

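The side picture shows green held inside its dish's rim at (279,212). Setting it down, then going to blue.

```bash
python3 -m inch '[0,0,0,0,0,-0.01,1, 0,0,0,0,0,-0.02,1, 0,0,0,0,0,-0.03,1, 0,0,0,0,0,-0.03,1, 0,0,0,0,0,-0.03,1, 0,0,0,0,0,-0.03,1, 0,0,0,0,0,-0.03,1, 0,0,0,0,0,-0.03,1]'
```

```text
t: 22.65
tool_pos: [454.2, -19.1, 18.2]
ee_rot: [3.141, 0.0, 1.57]
contact_force: [-2.3, 0.1, 5.5]
grip_width: 27.7
finger_force: 59.5
```

```bash
python3 -m inch '[0,0,0,0,0,0,0.2, 0,0,0,0,0,0,0.1, 0,0,0,0,0,0,-0.2, 0,0,0,0,0,0,-1, 0,0,0,0,0,0,-1, 0,0,0,0,0,0,-1, 0,0,0,0,0,0.3,-1, 0,0,0,0,0,0.8,-1]'
python3 -m inch '[0,0,0,0,0,0.5,-1, 0,0,0,0.25,0.4,0.9,-1, 0,0,0,0.7,1.1,1.0,-1, 0,0,0,1.2,1.8,1.0,-1, 0,0,0,1.7,2.5,1.0,-1, 0,0,0,2.2,3.25,1.0,-1, 0,0,0,2.53,3.77,1.0,-1, 0,0,0,2.53,3.77,1.0,-1]'
python3 - <<'E'
from h import *
for n in('top','side'):
    d=cam(n);save(d,n+'7.png')
    for c in('green','blue'):
      for a,ce,bc,r in blobs(d,c): print(n,c,a,ce,r,ray(d,bc,12)[0].round(1),ray(d,ce,54 if c=='green' else 50)[0].round(1))
E
```

```text
t: 23.65
tool_pos: [452.6, -18.8, 65.2]
ee_rot: [-3.138, -0.001, 1.57]
contact_force: [-0.3, 0.5, 0.1]
grip_width: 85.3
finger_force: 0.0
t: 24.65
tool_pos: [607.2, 209.4, 125.4]
ee_rot: [3.14, -0.0, 1.573]
contact_force: [-0.6, -1.0, 0.1]
grip_width: 85.5
finger_force: 0.0
top green 254 [251.3 215.1] 13.8 [454.6 -19.6  12. ] [454.5 -20.   54. ]
top green 92 [250.2 214.9] 6.6 [455.8 -17.2  12. ] [455.1 -17.3  54. ]
top blue 190 [58.8 53.2] 22.9 [888.2 481.3  12. ] [874.  464.6  50. ]
top blue 90 [157.7 154.4] 6.3 [613.3 215.   12. ] [606.2 206.1  50. ]
side green 70 [278.7 203.8] 5.9 [490.4 -55.6  12. ] [452.6 -14.6  54. ]
side green 195 [279.5 218.3] 13.3 [451.  -17.1  12. ] [414.6  21.8  54. ]
side blue 212 [390.6  96.8] 11.7 [ 686.2 -949.7   12. ] [ 632.7 -845.5   50. ]
side blue 91 [163.8 214.9] 6.6 [650.  186.9  12. ] [604.4 207.8  50. ]
side blue 157 [ 18.8 219.1] 19.1 [873.8 467.3  12. ] [816.8 469.3  50. ]
side blue 495 [191.7 309.1] 18.3 [375.8 294.3  12. ] [351.4 307.5  50. ]
```

```bash
python3 -m inch '[0,0,0,0,0,-0.3,-1, 0,0,0,0,0,-0.7,-1, 0,0,0,0,0,-1.1,-1, 0,0,0,0,0,-1.5,-1, 0,0,0,0,0,-1.75,-1, 0,0,0,0,0,-1.86,-1, 0,0,0,0,0,-1.86,-1, 0,0,0,0,0,-1.86,-1]'
python3 -m inch '[0,0,0,0,0,0,-0.2, 0,0,0,0,0,0,-0.1, 0,0,0,0,0,0,0, 0,0,0,0,0,0,0.1, 0,0,0,0,0,0,1, 0,0,0,0,0,0,1, 0,0,0,0,0,0,1, 0,0,0,0,0,0,1]'
```

```text
t: 25.75
tool_pos: [606.7, 207.3, 15.1]
ee_rot: [3.14, -0.0, 1.57]
contact_force: [1.4, 0.5, -0.5]
grip_width: 85.7
finger_force: 0.0
t: 26.75
tool_pos: [606.1, 207.2, 14.3]
ee_rot: [3.141, -0.0, 1.57]
contact_force: [1.3, 0.1, 0.7]
grip_width: 28.0
finger_force: 58.9
```

```bash
python3 -m inch '[0,0,0,0,0,0.2,1, 0,0,0,0,0,0.6,1, 0,0,0,-0.1,0.03,1.0,1, 0,0,0,-0.4,0.15,1.3,1, 0,0,0,-0.9,0.34,1.5,1, 0,0,0,-1.5,0.56,1.5,1, 0,0,0,-2.1,0.79,1.5,1, 0,0,0,-2.7,1.02,1.5,1]'
python3 -m inch '[0,0,0,-0.5,0.2,0,1, 0,0,0,-0.85,0.34,0,1, 0,0,0,-1.05,0.4,0,1, 0,0,0,-1.1,0.41,0,1, 0,0,0,-1.1,0.41,-0.2,1, 0,0,0,-1.1,0.41,-0.5,1, 0,0,0,-1.1,0.41,-0.8,1, 0,0,0,-1.1,0.41,-1.1,1]'
python3 -m inch '[0,0,0,0,0,-0.15,1, 0,0,0,0,0,-0.24,1, 0,0,0,0,0,-0.29,1, 0,0,0,0,0,-0.31,1, 0,0,0,0,0,-0.32,1, 0,0,0,0,0,-0.33,1, 0,0,0,0,0,-0.34,1, 0,0,0,0,0,-0.34,1]'
```

```text
t: 27.75
tool_pos: [442.2, 268.6, 104.6]
ee_rot: [-3.141, -0.0, 1.57]
contact_force: [0.3, 0.1, -2.5]
grip_width: 28.2
finger_force: 59.1
t: 28.75
tool_pos: [378.7, 292.6, 36.8]
ee_rot: [3.142, 0.0, 1.569]
contact_force: [0.2, -0.6, -1.4]
grip_width: 28.5
finger_force: 59.2
t: 29.75
tool_pos: [378.0, 293.1, 18.2]
ee_rot: [3.141, -0.0, 1.57]
contact_force: [-1.2, -0.4, 3.1]
grip_width: 28.2
finger_force: 59.3
```

```bash
python3 -m inch '[0,0,0,0,0,0,1, 0,0,0,0,0,0,0.2, 0,0,0,0,0,0,0.1, 0,0,0,0,0,0,-0.2, 0,0,0,0,0,0,-1, 0,0,0,0,0,0,-1, 0,0,0,0,0,0,-1, 0,0,0,0,0,0.3,-1]'
python3 -m inch '[0,0,0,0,0,0.4,-1, 0,0,0,0,0,1.0,-1, 0,0,0,0,0,1.7,-1, 0,0,0,0.2,0.4,2.2,-1, 0,0,0,0.5,1.1,2.5,-1, 0,0,0,0.8,1.8,2.5,-1, 0,0,0,1.0,2.2,2.5,-1, 0,0,0,1.0,2.2,2.5,-1]'
python3 - <<'E'
from h import *
for n in('top','side'):
    d=cam(n);save(d,n+'8.png')
    for c in('red','yellow','green','blue'):
      for a,ce,bc,r in blobs(d,c): print(n,c,a,ce,r,ray(d,bc,12)[0].round(1),ray(d,ce,54)[0].round(1))
E
```

```text
t: 30.75
tool_pos: [376.4, 292.1, 34.7]
ee_rot: [-3.139, 0.002, 1.57]
contact_force: [0.9, 0.1, 0.3]
grip_width: 85.3
finger_force: 0.0
t: 31.75
tool_pos: [438.4, 426.3, 185.4]
ee_rot: [3.141, -0.0, 1.571]
contact_force: [-0.5, -0.7, 0.5]
grip_width: 85.5
finger_force: 0.0
top red 409 [347.7 255. ] 13.9 [ 351.6 -257.5   12. ] [ 354.3 -250.3   54. ]
top yellow 272 [190.2 215. ] 13.9 [457.  132.4  12. ] [457.1 126.9  54. ]
top yellow 90 [188.3 215.1] 6.5 [458.3 137.4  12. ] [456.9 131.5  54. ]
top green 255 [251.2 215.1] 13.7 [454.6 -19.6  12. ] [454.6 -19.7  54. ]
top green 92 [250.2 214.9] 6.6 [455.8 -17.2  12. ] [455.1 -17.3  54. ]
top blue 189 [58.7 53.2] 22.9 [888.2 481.3  12. ] [872.5 463.2  54. ]
top blue 408 [125.7 247.7] 14.0 [378.  292.9  12. ] [380.5 284.   54. ]
side red 69 [370.8 182.6] 6.1 [ 380.9 -318.9   12. ] [ 352.2 -258.    54. ]
side red 189 [367.8 197.6] 13.1 [ 348.7 -254.2   12. ] [ 321.4 -196.4   54. ]
side yellow 360 [230.4 244.1] 16.5 [464.8 124.5  12. ] [426.2 156.6  54. ]
side green 70 [278.7 203.8] 5.9 [490.4 -55.6  12. ] [452.6 -14.6  54. ]
side green 192 [279.3 218.3] 13.3 [451.  -17.1  12. ] [414.9  22.1  54. ]
side blue 1050 [407.5  93.6] 27.1 [  646.5 -1047.3    12. ] [ 600.7 -925.2   54. ]
side blue 159 [ 18.9 219.2] 19.1 [873.8 467.3  12. ] [810.3 469.4  54. ]
side blue 531 [191.7 307.2] 19.9 [383.1 289.   12. ] [352.1 306.6  54. ]
```

View pics/side8.png

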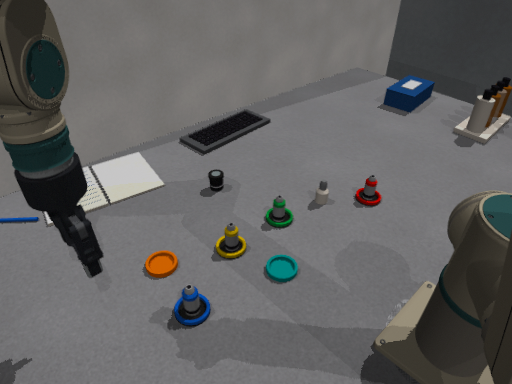

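View pics/top8.png

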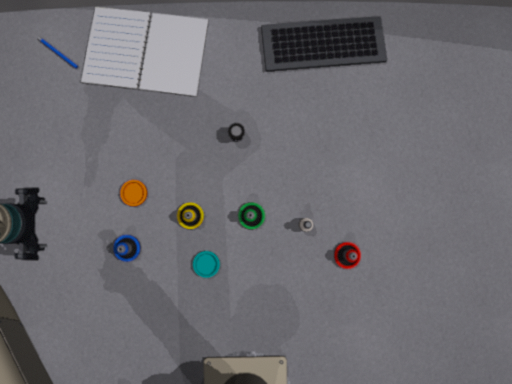

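Both pictures show all four objectives upright in their own dishes: top view red (350,255), yellow (188,215), green (250,215) and blue (122,248). The eyepiece (236,131) and bottle (307,224) have not moved, and the arm is clear.

```bash
python3 -c "
from station import workorder
print(workorder.hand_in())"
```

```text
the job is handed in; nothing more can be done
None
```

All four objectives stand upright in the dishes of their own colour, the eyepiece and oil bottle were left untouched, and the job was handed in at about 32 s of the 102 s allowed.

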